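# Line up four substrate plugs by height on the check board

### The job

Take the four substrate plugs that stand loose on the bench and line them up on the check board for the height check: one standing upright in each white saucer, in order of height, the tallest next to the upright steel rule and the shortest at the far end. The plugs crumble, so do not let any of them fall over, and leave the spawn jar where it stands.

Things in the scene. Friction and masses are not known exactly. Their poses are not given: they have to be found in the camera images.
- plug_a: the shortest substrate plug: a firm brown cylinder with pale crusted flecks, 50 mm in diameter and 40 mm high, 59 g (may vary by a third), loose, standing upright on the bench at the start. Origin: centre of its underside; z axis up its own axis. The four plugs differ only in height.
- plug_b: the second shortest substrate plug: a firm brown cylinder with pale crusted flecks, 50 mm in diameter and 62 mm high, 91 g (may vary by a third), loose, standing upright on the bench at the start. Origin: centre of its underside; z axis up its own axis. The four plugs differ only in height.
- plug_c: the second tallest substrate plug: a firm brown cylinder with pale crusted flecks, 50 mm in diameter and 84 mm high, 124 g (may vary by a third), loose, standing upright on the bench at the start. Origin: centre of its underside; z axis up its own axis. The four plugs differ only in height.
- plug_d: the tallest substrate plug: a firm brown cylinder with pale crusted flecks, 50 mm in diameter and 106 mm high, 156 g (may vary by a third), loose, standing upright on the bench at the start. Origin: centre of its underside; z axis up its own axis. The four plugs differ only in height.
- saucer_a: one of four identical white plastic saucers screwed down in a straight row, 88 mm apart, on a low fixed wooden check board (100 x 500 mm, 12 mm thick) that lies flat on the bench; which saucer stands where in the row differs from start to start. Fixed; 82 mm across the rim, 7 mm high, inner floor 3 mm above its underside and 69 mm across, so a plug has 9 mm of room all round. Origin: centre of its underside, on the board's top (12 mm above the bench); z up.
- saucer_b: one of four identical white plastic saucers screwed down in a straight row, 88 mm apart, on a low fixed wooden check board (100 x 500 mm, 12 mm thick) that lies flat on the bench; which saucer stands where in the row differs from start to start. Fixed; 82 mm across the rim, 7 mm high, inner floor 3 mm above its underside and 69 mm across, so a plug has 9 mm of room all round. Origin: centre of its underside, on the board's top (12 mm above the bench); z up.
- saucer_c: one of four identical white plastic saucers screwed down in a straight row, 88 mm apart, on a low fixed wooden check board (100 x 500 mm, 12 mm thick) that lies flat on the bench; which saucer stands where in the row differs from start to start. Fixed; 82 mm across the rim, 7 mm high, inner floor 3 mm above its underside and 69 mm across, so a plug has 9 mm of room all round. Origin: centre of its underside, on the board's top (12 mm above the bench); z up.
- saucer_d: one of four identical white plastic saucers screwed down in a straight row, 88 mm apart, on a low fixed wooden check board (100 x 500 mm, 12 mm thick) that lies flat on the bench; which saucer stands where in the row differs from start to start. Fixed; 82 mm across the rim, 7 mm high, inner floor 3 mm above its underside and 69 mm across, so a plug has 9 mm of room all round. Origin: centre of its underside, on the board's top (12 mm above the bench); z up.
- rule: the steel height rule: an upright 26 x 4 mm steel strip with tick marks in a dark foot (50 x 34 mm), 150 mm high in all, fixed on the check board at one end of the row, in line with the saucers and 90 mm from the centre of the nearest one. It may be at either end; a white hygrometer case (62 mm high, 34 mm along the row) is at the other. Origin: centre of its underside, on the board's top.
- spawn_jar: a bystander: closed tan jar with a paper band and a steel lid, 60 mm in diameter and 86 mm high, loose, standing among the plugs; it must stay where it is. Origin: centre of its underside. (A grey mist bottle, 46 mm in diameter and 121 mm high, with a spray head that juts out 34 mm to one side, also stands among the plugs and is not listed.)

How it is judged:
By the outcome, as a careful person would: the job done as asked, in the order asked, and still so for the second after the job is handed in, with the robot touching nothing.
It also fails if it takes over 109 s, if anything falls off the work surface, if the arm or the gripper's body presses on something with over 40 N, if the wrist force passes 120 N, or if a joint passes its speed limit or range.

### The arm

A 7-joint arm with a two-finger parallel gripper is mounted at the origin on the work surface. World frame = base frame: x ahead of the robot, y to its left, z up, the work surface at z = 0. Lengths are in m, angles in rad, forces in N, time in s.
With the tool pointing down it reaches from about 0.425 to 0.875 m from the base axis. Payload 4.7 kg.
Tool frame: the origin (TCP) lies midway between the tips of the shut fingers; the grasp point (between the pads) lies 19 mm behind it (bot.hold_point_z is the y of the grasp point in the tool frame, in m); y points along the fingers, z is the direction in which the jaws open and shut, and the axes are right-handed (so a half turn about y gives the same grasp; the last joint's range is limited). The gripper opens to 87 mm and grips with 3 to 60 N. Pads are 19 mm wide; open, the fingers measure 117 mm over their backs; the gripper's body (75 mm by 190 mm) begins 51 mm behind the grasp point.
Start: joints at [1.115, 0.321, -0.07, 1.45, 0.023, 1.371, -0.057], TCP at [0.294, -0.58, 0.223] pointing down, gripper open.
Joint ranges: [-2.86, 2.86], [-0.3, 2.09], [-1.38, 1.24], [0.06, 2.45], [-1.56, 4.7], [0.09, 2.05], [-2.69, 2.69]. Speed limits (rad/s): [2.57, 2.57, 3.14, 3.14, 3.14, 3.14, 3.14].

### API

Orientations are given as a rotation vector (axis times angle).
In Python, from cell import bot gives the robot as it stands.
- The arm moves only by the tool send_rows, never from a script. Its argument "plan" is a list of rows, each a list of 2 entries, a list of its own where there are three numbers: the shift along the world's x, y, z in m, then the turn, a rotation vector about the world's x, y, z in degrees. A call has 1 to 12 rows; each row is the pose to reach, as a shift and turn from the pose commanded when the call began; what a row does not reach only later rows make up. A row lasts 1/8 s, in which the tool goes at most 62.5 mm and 10.7 degrees, less where a joint would pass 70% of its speed; a pose out of reach is approached as far as the arm can. A call with a gripper value outside its range is refused whole. "hand" is the closure, from 0 (fully open) to 1 (shut), set as the call begins (left out, the last holds). The fingers move at their own pace and stop on an object; "grip_force" is the grip in N (left out, the last holds). Time passes only in rows, so rows that repeat a pose let the fingers close. It gives the time, the measured TCP pose, the force and the opening at its end, in the units of the state.
- bot.get_obs(): the state, without advancing time (a new reading comes with each control period).
- bot.capture(name): name is "scene" or "top" or "wrist"; returns (picture, depth): 420x560x3 uint8, red, green, blue; 420x560 float32, m along the optical axis (not along the pixel's ray), 0 where there is no reading.
- bot.camera_model(name): a dict with "fov_y" (degrees; the focal length in pixels is half the picture's height over the tangent of half this angle, whatever the lens; pixels are square), "cx", "cy" (the principal point, pixels), "xyz" and "attitude" of the camera in the world; the wrist camera has in their place "tool_from_camera" (4x4, takes a point from camera to tool coordinates, whose origin is the TCP and whose axes are the tool frame's). Camera axes: x right, y down, z forward; pixel columns grow to the right and rows downward; lengths in m; the calibration is good to about 2 mm. A picture is of the moment at which its call begins: read the wrist's pose just before it. camera_model takes no time and is no camera call.
- bot.close_job(): hands the job in, once; it reports no verdict.
Trained networks look in the newest picture that a camera, given by its name, has taken for a name from the list of things; names that differ only in an ending like _2 or _b are one class to them, and where a whole thing is asked for, a point or a joint stands for the part that bears it (a point fixed in the world has none). Each returns a list of dicts, best first, with "conf" (0 to 1); they miss things now and then, are a little off and sometimes report something else, mostly with a low value. They report only what shows in the picture. A call takes as long as a camera call.
- bot.spot_in(camera, label): "bbox" ([centre column, centre row, width, height] in pixels, round what is visible of it).
- bot.silhouettes(camera, label): "region" (420x560 bool, what is visible of it) and "bbox" ([centre column, centre row, width, height] in pixels, round what is visible of it).
The state is a dict: "clock": time; "joints": joint angles; "qd": joint speeds; "effort": joint torques, N m; "position": TCP position; "eef_rot": TCP orientation; "contact_force": force on the tool from outside, world axes, zero at the start; "torque": the same for the moment, N m; "gripper_width": finger opening in m.
Only numpy, scipy, OpenCV 4.12 (cv2) and the standard library are available. Lean on these libraries where they do the work, as an engineer would, in place of code of your own. Each camera call takes 0.05 s, during which the arm holds its last target. There are 200 camera calls.

## Working session

There is one attempt and no reset: what is moved stays moved. The work goes in short steps, Python scripts to look and compute and a tool call to move; the robot and the scene stay as the last step left them, time stands still between calls to the robot, and variables do not carry over. Pictures are saved under pics/ and viewed, about 12 in all and at most 16, crops included, and the job is handed in when it is done.

Besides the shell and the picture viewer there is one more tool, called as name(argument=value, ...) on one line, values as JSON. send_rows: Moves the arm, as the interface text tells. Its arguments: {"type":"object","properties":{"plan":{"type":"array","items":{"type":"array"}},"hand":{"type":"number"},"grip_force":{"type":"number"}},"required":["plan"]}

```bash
mkdir -p pics; ls
python3 - <<'E'
from cell import bot
import cv2,numpy as np
o=bot.get_obs();print(o)
for n in("scene","top"):
    p,d=bot.capture(n);cv2.imwrite(f"pics/{n}0.png",p[...,::-1]);np.savez(f"{n}0.npz",p=p,d=d);print(bot.camera_model(n))
print(bot.camera_model("wrist"),bot.hold_point_z)
E
```

```text
pics
{'clock': 0.0, 'joints': array([ 1.1150979 ,  0.32186044, -0.0700817 ,  1.45168728,  0.02260445,
        1.37080169, -0.0568787 ]), 'qd': array([ 0.00118349, -0.00014958, -0.00013325,  0.00029787,  0.00124304,
       -0.00034193,  0.00092256]), 'effort': array([-1.17295775e-03, -4.91291177e+01, -4.04220382e-01, -3.12532675e+01,
       -6.38803560e-02,  4.37011337e-02,  1.54661639e-04]), 'position': array([ 0.2939562 , -0.57910085,  0.22143102]), 'eef_rot': array([-0.46966579,  1.96185635, -1.95805009]), 'contact_force': array([ 0.95644902, -0.32526818, -0.04740151]), 'torque': array([-0.04120336,  0.01665799,  0.01758309]), 'gripper_width': 0.08685550208741695}
{'fov_y': 49.96722705101037, 'cx': 277.56361019285475, 'cy': 209.00541602508264, 'xyz': array([ 0.98916416, -0.57156664,  0.63266353]), 'attitude': array([-2.12408888, -0.76064271,  0.38308908])}
{'fov_y': 50.981095340515424, 'cx': 283.42231280203146, 'cy': 204.13370597713995, 'xyz': array([ 0.45177622, -0.00954837,  1.07480019]), 'attitude': array([-2.15595303,  2.21499502, -0.08127451])}
{'fov_y': 62.510070335273184, 'cx': 281.4113964015523, 'cy': 210.994710194124, 'tool_from_camera': array([[ 4.96396386e-04,  9.67134149e-01,  2.54266183e-01,
        -6.92048666e-02],
       [ 7.61930755e-04, -2.54266506e-01,  9.67133891e-01,
        -1.62111145e-01],
       [ 9.99999587e-01, -2.86348543e-04, -8.63106227e-04,
         1.20417673e-03],
       [ 0.00000000e+00,  0.00000000e+00,  0.00000000e+00,
         1.00000000e+00]])} -0.0187
```

View pics/scene0.png

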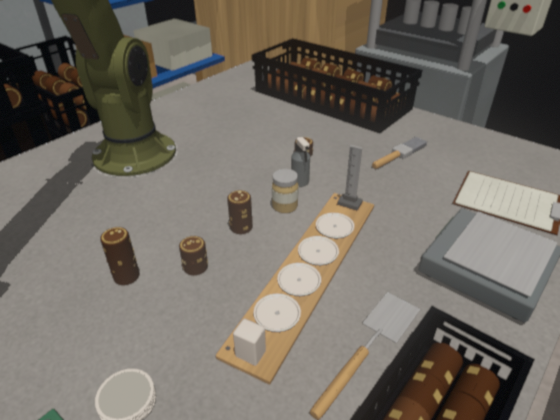

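View pics/top0.png

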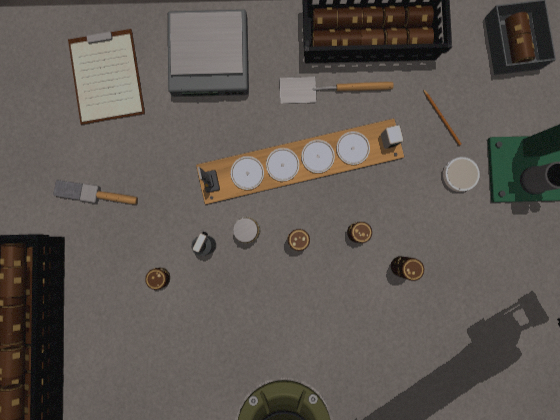

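```bash
cat > h.py <<'E'
import numpy as np,cv2
from scipy.spatial.transform import Rotation as R
from cell import bot
def cloud(n,d,T=None):
    c=bot.camera_model(n);f=210/np.tan(np.radians(c["fov_y"]/2))
    v,u=np.mgrid[:420,:560]
    P=np.stack([(u-c["cx"])/f*d,(v-c["cy"])/f*d,d],-1)
    if T is None: return P@R.from_rotvec(c["attitude"]).as_matrix().T+c["xyz"]
    return P@T[:3,:3].T+T[:3,3]
def toolT(o):
    T=np.eye(4);T[:3,:3]=R.from_rotvec(o["eef_rot"]).as_matrix();T[:3,3]=o["position"];return T
E
python3 - <<'E'
from h import *
o=bot.get_obs();print(R.from_rotvec(o["eef_rot"]).as_matrix().round(3))
for n in("top","scene"):
    p,d=bot.capture(n);C=cloud(n,d)
    print(n)
    for l in("plug_a","saucer_a","rule","spawn_jar"):
        for r in bot.silhouettes(n,l):
            m=r["region"]&(d>0);Q=C[m]
            if len(Q)<20: continue
            zt=np.percentile(Q[:,2],97);t=Q[abs(Q[:,2]-zt)<.006] 
            c,rad=cv2.minEnclosingCircle(t[:,:2].astype(np.float32))
            print(l,round(r["conf"],2),np.round(r["bbox"]).astype(int),"top",round(zt,3),"med",np.median(t,0).round(3),"mid",((t.min(0)+t.max(0))/2).round(3),np.round(c,3),round(rad,3),len(t))
E
```

```text
[[-0.892 -0.001  0.453]
 [-0.453  0.001 -0.892]
 [ 0.    -1.    -0.002]]
top
plug_a 0.88 [362 232  23  19] top 0.066 med [ 0.454 -0.188  0.063] mid [ 0.456 -0.189  0.065] [ 0.455 -0.189] 0.025 310
plug_a 0.83 [299 239  23  21] top 0.088 med [ 0.442 -0.045  0.085] mid [ 0.442 -0.044  0.087] [ 0.443 -0.044] 0.024 322
plug_a 0.63 [158 281  24  22] top 0.045 med [0.36  0.288 0.042] mid [0.36  0.289 0.043] [0.361 0.289] 0.025 303
plug_a 0.59 [407 270  37  26] top 0.109 med [ 0.372 -0.29   0.107] mid [ 0.371 -0.29   0.107] [ 0.371 -0.29 ] 0.025 375
saucer_a 0.9 [284 164  34  30] top 0.021 med [ 0.624 -0.013  0.017] mid [ 0.625 -0.012  0.019] [ 0.624 -0.013] 0.04 596
saucer_a 0.85 [318 157  38  34] top 0.02 med [ 0.644 -0.099  0.017] mid [ 0.643 -0.099  0.02 ] [ 0.643 -0.099] 0.041 635
saucer_a 0.75 [354 148  35  34] top 0.021 med [ 0.662 -0.187  0.017] mid [ 0.66  -0.187  0.019] [ 0.661 -0.186] 0.041 545
saucer_a 0.62 [249 173  30  34] top 0.021 med [0.606 0.075 0.017] mid [0.607 0.073 0.02 ] [0.606 0.073] 0.04 554
rule 0.89 [209 180  24  26] top 0.161 med [0.586 0.16  0.161] mid [0.586 0.
[... 739 characters left out ...]
er_a 0.95 [334 226  38  29] top 0.019 med [0.607 0.074 0.015] mid [0.607 0.072 0.017] [0.607 0.072] 0.042 667
saucer_a 0.84 [298 280  48  30] top 0.019 med [ 0.644 -0.099  0.015] mid [ 0.643 -0.097  0.017] [ 0.645 -0.098] 0.043 1032
saucer_a 0.81 [277 313  43  40] top 0.019 med [ 0.662 -0.184  0.015] mid [ 0.66  -0.185  0.017] [ 0.661 -0.186] 0.042 1283
saucer_a 0.79 [319 251  44  26] top 0.019 med [ 0.626 -0.013  0.015] mid [ 0.625 -0.013  0.017] [ 0.627 -0.013] 0.042 784
rule 0.88 [350 177  23  69] top 0.158 med [0.59  0.16  0.157] mid [0.589 0.16  0.157] [0.589 0.161] 0.013 65
spawn_jar 0.98 [286 192  28  47] top 0.086 med [0.472 0.071 0.085] mid [0.471 0.073 0.084] [0.469 0.075] 0.03 294
```

The rule is at the +y end. That gives D→(0.607,0.073), C→(0.625,-0.013), B→(0.644,-0.098) and A→(0.661,-0.186). In the top view the plugs are at pixels D (407,270), B (362,232), C (299,239) and A (158,281). I'll go above D with the jaws turned square to the row.

send_rows(plan=[[[0.039,0.145,0],[0,0,10]],[[0.039,0.145,0],[0,0,20]],[[0.039,0.145,0],[0,0,30]],[[0.078,0.289,0],[0,0,40]],[[0.078,0.289,0],[0,0,50]],[[0.078,0.289,0],[0,0,60]],[[0.078,0.289,0],[0,0,70]],[[0.078,0.289,0],[0,0,75]],[[0.078,0.289,0],[0,0,75]],[[0.078,0.289,0],[0,0,75]],[[0.078,0.289,0],[0,0,75]],[[0.078,0.289,0],[0,0,75]]], hand=0)

```text
clock: 2.1
position: [0.3722, -0.2907, 0.2226]
eef_rot: [-1.3, 1.055, -1.055]
contact_force: [0.7, -0.1, 0.8]
gripper_width: 0.0875
```

```bash
cat >> h.py <<'E'
def look(label="plug_a",n=None):
    o=bot.get_obs();p,d=bot.capture("wrist")
    T=toolT(o)@bot.camera_model("wrist")["tool_from_camera"];C=cloud("wrist",d,T)
    print("tcp",o["position"].round(4),"yaw",np.degrees(np.arctan2(toolT(o)[1,2],toolT(o)[0,2])).round(1),"tilt",toolT(o)[:3,1].round(3),"t",round(o["clock"],1),"F",o["contact_force"].round(1),"w",round(o["gripper_width"],4),"j",o["joints"].round(2))
    if n: cv2.imwrite(f"pics/{n}.png",p[...,::-1])
    for r in bot.silhouettes("wrist",label):
        m=r["region"]&(d>0);Q=C[m]
        if len(Q)<20: continue
        zt=np.percentile(Q[:,2],95);t=Q[abs(Q[:,2]-zt)<.005]
        c,rad=cv2.minEnclosingCircle(t[:,:2].astype(np.float32))
        print(label,round(r["conf"],2),np.round(r["bbox"]).astype(int),"top",round(zt,3),"mid",((t.min(0)+t.max(0))/2)[:2].round(4),np.round(c,4),round(rad,4))
E
python3 -c "
from h import *
look(n='w1')"
```

```text
tcp [ 0.3722 -0.2907  0.2226] yaw 11.9 tilt [ 0. -0. -1.] t 2.1 F [ 0.7 -0.1  0.8] w 0.0875 j [ 0.94 -0.05 -0.32  1.86 -0.02  1.32  0.83]
plug_a 0.78 [281 200  58  73] top 0.108 mid [ 0.3716 -0.2918] [ 0.3717 -0.2923] 0.0249
plug_a 0.55 [388 105  77  59] top 0.064 mid [ 0.4553 -0.1909] [ 0.4553 -0.1907] 0.0252
```

View pics/w1.png

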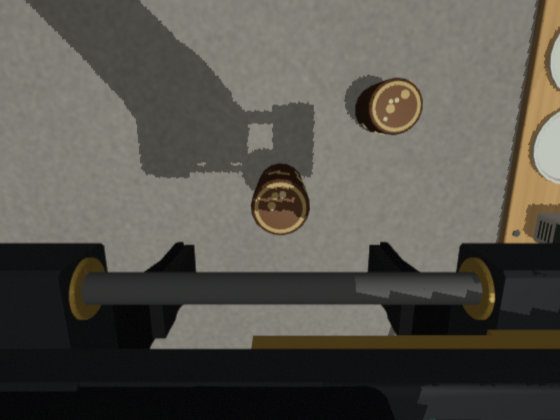

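The wrist picture shows D centred between the fingers at (280,205), with B at (390,105). I'll descend and grip.

send_rows(plan=[[[-0.0005,-0.0015,-0.04],[0,0,0]],[[-0.0005,-0.0015,-0.08],[0,0,0]],[[-0.0005,-0.0015,-0.11],[0,0,0]],[[-0.0005,-0.0015,-0.135],[0,0,0]],[[-0.0005,-0.0015,-0.15],[0,0,0]],[[-0.0005,-0.0015,-0.158],[0,0,0]],[[-0.0005,-0.0015,-0.158],[0,0,0]],[[-0.0005,-0.0015,-0.158],[0,0,0]]])

```text
clock: 3.2
position: [0.3723, -0.2926, 0.0655]
eef_rot: [-1.3, 1.053, -1.056]
contact_force: [0.0, 0.2, 0.6]
gripper_width: 0.087
```

send_rows(plan=[[[0,0,0],[0,0,0]],[[0,0,0],[0,0,0]],[[0,0,0],[0,0,0]],[[0,0,0],[0,0,0]],[[0,0,0],[0,0,0]],[[0,0,0],[0,0,0]],[[0,0,0],[0,0,0]],[[0,0,0],[0,0,0]]], hand=1, grip_force=15)

```text
clock: 4.2
position: [0.3717, -0.2921, 0.0646]
eef_rot: [-1.3, 1.055, -1.055]
contact_force: [-0.2, 0.2, -0.1]
gripper_width: 0.0497
```

send_rows(plan=[[[0,0,0.01],[0,0,0]],[[0,0,0.03],[0,0,0]],[[0,0,0.06],[0,0,0]],[[0,0,0.09],[0,0,0]],[[0,0,0.12],[0,0,0]],[[0,0,0.13],[0,0,0]],[[0.01,0.016,0.13],[0,0,0]],[[0.03,0.047,0.13],[0,0,0]],[[0.055,0.085,0.13],[0,0,0]],[[0.08,0.124,0.13],[0,0,0]],[[0.105,0.163,0.13],[0,0,0]],[[0.13,0.202,0.13],[0,0,0]]])

```text
clock: 5.7
position: [0.5018, -0.0888, 0.1938]
eef_rot: [-1.301, 1.056, -1.054]
contact_force: [0.5, -1.0, -2.0]
gripper_width: 0.0492
```

send_rows(plan=[[[0.025,0.039,0],[0,0,0]],[[0.05,0.078,0],[0,0,0]],[[0.075,0.117,0],[0,0,0]],[[0.09,0.14,0],[0,0,0]],[[0.1,0.155,0],[0,0,0]],[[0.105,0.163,0],[0,0,0]],[[0.105,0.163,0],[0,0,0]],[[0.105,0.163,0],[0,0,0]]])

```text
clock: 6.7
position: [0.6065, 0.0714, 0.1945]
eef_rot: [-1.301, 1.056, -1.056]
contact_force: [-0.1, 0.1, -1.8]
gripper_width: 0.0497
```

```bash
python3 -c "
from h import *
look('saucer_a',n='w2')"
```

```text
tcp [0.6065 0.0714 0.1945] yaw 11.8 tilt [-0.    -0.001 -1.   ] t 6.7 F [-0.1  0.1 -1.8] w 0.0497 j [ 0.4   0.32 -0.68  1.57  0.21  1.32 -0.11]
saucer_a 0.79 [281 179  78  64] top 0.019 mid [0.6064 0.08  ] [0.6064 0.0726] 0.0405
```

View pics/w2.png

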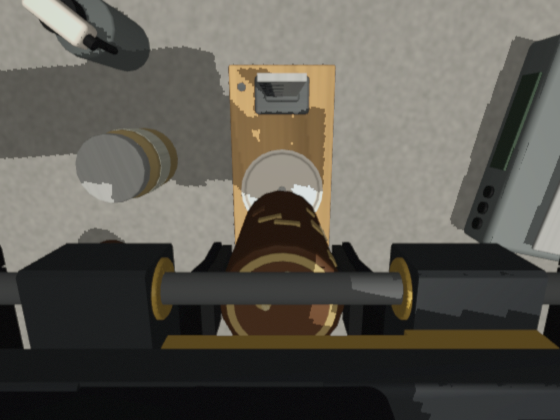

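D hangs upright over the rule-side saucer at (281,180), and the alignment is good. Next I lower it.

send_rows(plan=[[[0,0.0015,-0.03],[0,0,0]],[[0,0.0015,-0.06],[0,0,0]],[[0,0.0015,-0.085],[0,0,0]],[[0,0.0015,-0.1],[0,0,0]],[[0,0.0015,-0.108],[0,0,0]],[[0,0.0015,-0.111],[0,0,0]],[[0,0.0015,-0.113],[0,0,0]],[[0,0.0015,-0.1145],[0,0,0]],[[0,0.0015,-0.1145],[0,0,0]],[[0,0.0015,-0.1145],[0,0,0]]])

```text
clock: 8.05
position: [0.6069, 0.0745, 0.0803]
eef_rot: [-1.3, 1.054, -1.055]
contact_force: [0.4, -0.5, -1.1]
gripper_width: 0.0497
```

send_rows(plan=[[[0,-0.001,-0.0005],[0,0,0]],[[0,-0.001,-0.001],[0,0,0]],[[0,-0.001,-0.001],[0,0,0]]])

```text
clock: 8.43
position: [0.6069, 0.0734, 0.0796]
eef_rot: [-1.3, 1.054, -1.055]
contact_force: [-0.9, -1.0, 3.2]
gripper_width: 0.05
```

send_rows(plan=[[[0,0,0],[0,0,0]],[[0,0,0],[0,0,0]],[[0,0,0],[0,0,0]],[[0,0,0],[0,0,0]],[[0,0,0],[0,0,0]],[[0,0,0],[0,0,0]],[[0,0,0.02],[0,0,0]],[[0,0,0.05],[0,0,0]],[[0,0,0.09],[0,0,0]],[[0,0,0.13],[0,0,0]],[[0,0,0.145],[0,0,0]],[[0,0,0.145],[0,0,0]]], hand=0)

```text
clock: 9.93
position: [0.6073, 0.0736, 0.2255]
eef_rot: [-1.299, 1.053, -1.056]
contact_force: [-1.5, 0.7, -0.7]
gripper_width: 0.0872
```

send_rows(plan=[[[-0.03,-0.022,0],[0,0,0]],[[-0.08,-0.058,0],[0,0,0]],[[-0.13,-0.095,0],[0,0,0]],[[-0.155,-0.113,0],[0,0,0]],[[-0.163,-0.119,0],[0,0,0]],[[-0.163,-0.119,0],[0,0,0]],[[-0.163,-0.119,0],[0,0,0]],[[-0.163,-0.119,0],[0,0,0]]])

```text
clock: 10.92
position: [0.4444, -0.0446, 0.2238]
eef_rot: [-1.301, 1.054, -1.052]
contact_force: [0.1, -0.5, 0.4]
gripper_width: 0.0869
```

```bash
python3 -c "
from h import *
look(n='w3')"
```

```text
tcp [ 0.4444 -0.0446  0.2238] yaw 12.0 tilt [-0.     0.001 -1.   ] t 10.9 F [ 0.1 -0.5  0.4] w 0.0869 j [ 0.69 -0.11 -0.6   1.9  -0.07  1.33  0.32]
plug_a 0.82 [264 322  50  39] top 0.064 mid [ 0.4554 -0.1884] [ 0.4554 -0.1897] 0.0247
plug_a 0.67 [499 104 122  67] top 0.123 mid [0.6058 0.072 ] [0.606  0.0726] 0.0251
plug_a 0.55 [277 194  57  65] top 0.086 mid [ 0.4427 -0.045 ] [ 0.4425 -0.0451] 0.0248
```

View pics/w3.png

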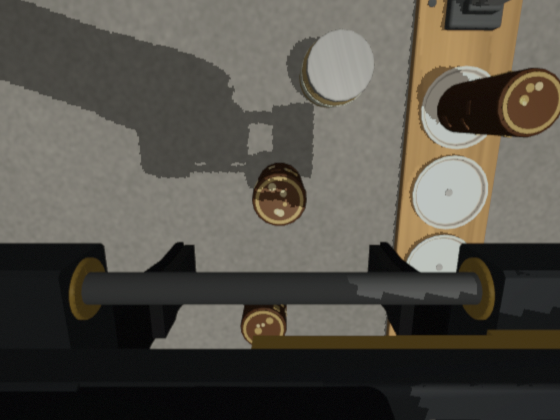

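D stands upright in its saucer (top at (530,103)) and C is centred at (279,195). Next I pick C.

send_rows(plan=[[[-0.0015,-0.0005,-0.04],[0,0,0]],[[-0.0015,-0.0005,-0.08],[0,0,0]],[[-0.0015,-0.0005,-0.12],[0,0,0]],[[-0.0015,-0.0005,-0.15],[0,0,0]],[[-0.0015,-0.0005,-0.168],[0,0,0]],[[-0.0015,-0.0005,-0.176],[0,0,0]],[[-0.0015,-0.0005,-0.176],[0,0,0]],[[-0.0015,-0.0005,-0.176],[0,0,0]]])

```text
clock: 12.02
position: [0.4431, -0.0462, 0.0489]
eef_rot: [-1.3, 1.053, -1.056]
contact_force: [-0.4, -0.3, -0.1]
gripper_width: 0.087
```

send_rows(plan=[[[0,0,0],[0,0,0]],[[0,0,0],[0,0,0]],[[0,0,0],[0,0,0]],[[0,0,0],[0,0,0]],[[0,0,0],[0,0,0]],[[0,0,0],[0,0,0]],[[0,0,0],[0,0,0]],[[0,0,0],[0,0,0]]], hand=1)

```text
clock: 13.02
position: [0.4423, -0.0461, 0.0481]
eef_rot: [-1.3, 1.054, -1.055]
contact_force: [0.6, 0.3, 0.1]
gripper_width: 0.0494
```

send_rows(plan=[[[0,0,0.01],[0,0,0]],[[0,0,0.03],[0,0,0]],[[0,0,0.06],[0,0,0]],[[0,0,0.085],[0,0,0]],[[0.01,0.002,0.09],[0,0,0]],[[0.035,0.006,0.09],[0,0,0]],[[0.07,0.013,0.09],[0,0,0]],[[0.105,0.019,0.09],[0,0,0]],[[0.14,0.025,0.09],[0,0,0]],[[0.165,0.03,0.09],[0,0,0]],[[0.178,0.032,0.09],[0,0,0]],[[0.182,0.033,0.09],[0,0,0]]])

```text
clock: 14.52
position: [0.6242, -0.0128, 0.1371]
eef_rot: [-1.301, 1.056, -1.053]
contact_force: [-0.1, -0.4, -0.5]
gripper_width: 0.0496
```

send_rows(plan=[[[0,0,0],[0,0,0]],[[0,0,-0.02],[0,0,0]],[[0,0,-0.045],[0,0,0]],[[0,0,-0.06],[0,0,0]],[[0,0,-0.068],[0,0,0]],[[0,0,-0.072],[0,0,0]],[[0,0,-0.0735],[0,0,0]],[[0,0,-0.0745],[0,0,0]],[[0,0,-0.0745],[0,0,0]],[[0,0,-0.0745],[0,0,0]]])

```text
clock: 15.78
position: [0.6244, -0.0131, 0.0639]
eef_rot: [-1.3, 1.054, -1.055]
contact_force: [0.5, 0.1, -1.4]
gripper_width: 0.0497
```

send_rows(plan=[[[0,0,-0.0005],[0,0,0]],[[0,0,-0.001],[0,0,0]],[[0,0,-0.001],[0,0,0]]])

```text
clock: 16.15
position: [0.6244, -0.0131, 0.0631]
eef_rot: [-1.3, 1.054, -1.055]
contact_force: [-0.2, -0.1, 4.0]
gripper_width: 0.0498
```

send_rows(plan=[[[0,0,0],[0,0,0]],[[0,0,0],[0,0,0]],[[0,0,0],[0,0,0]],[[0,0,0],[0,0,0]],[[0,0,0],[0,0,0]],[[0,0,0],[0,0,0]],[[0,0,0.02],[0,0,0]],[[0,0,0.05],[0,0,0]],[[0,0,0.09],[0,0,0]],[[0,0,0.13],[0,0,0]],[[0,0,0.16],[0,0,0]],[[0,0,0.16],[0,0,0]]], hand=0)

```text
clock: 17.65
position: [0.6262, -0.0126, 0.2272]
eef_rot: [-1.296, 1.049, -1.059]
contact_force: [0.6, -0.4, -0.0]
gripper_width: 0.0873
```

send_rows(plan=[[[-0.03,-0.032,0],[0,0,0]],[[-0.07,-0.074,0],[0,0,0]],[[-0.11,-0.116,0],[0,0,0]],[[-0.145,-0.152,0],[0,0,0]],[[-0.162,-0.17,0],[0,0,0]],[[-0.169,-0.1775,0],[0,0,0]],[[-0.169,-0.1775,0],[0,0,0]],[[-0.169,-0.1775,0],[0,0,0]],[[-0.169,-0.1775,0],[0,0,0]]])

```text
clock: 18.77
position: [0.456, -0.1894, 0.2225]
eef_rot: [-1.301, 1.053, -1.052]
contact_force: [1.4, 1.5, -0.7]
gripper_width: 0.0873
```

```bash
python3 -c "
from h import *
look(n='w4')"
```

```text
tcp [ 0.456  -0.1894  0.2225] yaw 12.1 tilt [ 0.     0.001 -1.   ] t 18.8 F [ 1.4  1.5 -0.7] w 0.0873 j [ 0.89  0.01 -0.55  1.81  0.    1.32  0.55]
plug_a 0.72 [283 190  56  60] top 0.064 mid [ 0.4557 -0.1904] [ 0.4558 -0.1905] 0.0249
plug_a 0.58 [510  38  99  76] top 0.101 mid [ 0.6195 -0.0169] [ 0.6216 -0.0158] 0.0244
```

View pics/w4.png

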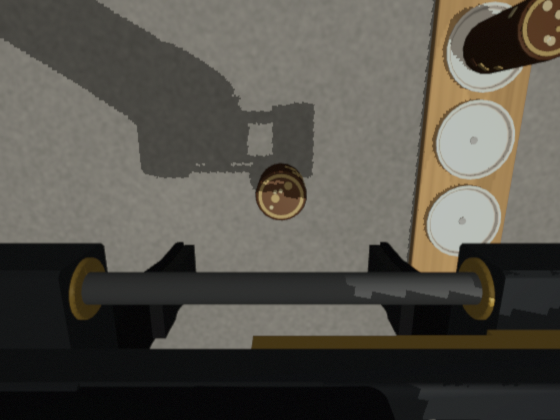

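C stands in its saucer (top right) and B is centred at (281,192). Next I pick B.

send_rows(plan=[[[0,-0.001,-0.04],[0,0,0]],[[0,-0.001,-0.08],[0,0,0]],[[0,-0.001,-0.12],[0,0,0]],[[0,-0.001,-0.16],[0,0,0]],[[0,-0.001,-0.184],[0,0,0]],[[0,-0.001,-0.195],[0,0,0]],[[0,-0.001,-0.195],[0,0,0]],[[0,-0.001,-0.195],[0,0,0]]])

```text
clock: 19.88
position: [0.4563, -0.1919, 0.0287]
eef_rot: [-1.3, 1.053, -1.056]
contact_force: [0.2, -0.9, -0.2]
gripper_width: 0.0875
```

send_rows(plan=[[[0,0,0],[0,0,0]],[[0,0,0],[0,0,0]],[[0,0,0],[0,0,0]],[[0,0,0],[0,0,0]],[[0,0,0],[0,0,0]],[[0,0,0],[0,0,0]],[[0,0,0],[0,0,0]],[[0,0,0],[0,0,0]]], hand=1)

```text
clock: 20.88
position: [0.4553, -0.1916, 0.0277]
eef_rot: [-1.3, 1.054, -1.055]
contact_force: [0.2, -0.1, 1.3]
gripper_width: 0.0497
```

send_rows(plan=[[[0,0,0.01],[0,0,0]],[[0,0,0.03],[0,0,0]],[[0,0,0.06],[0,0,0]],[[0,0,0.085],[0,0,0]],[[0.01,0.005,0.09],[0,0,0]],[[0.035,0.0175,0.09],[0,0,0]],[[0.07,0.035,0.09],[0,0,0]],[[0.105,0.052,0.09],[0,0,0]],[[0.14,0.07,0.09],[0,0,0]],[[0.168,0.0835,0.09],[0,0,0]],[[0.183,0.091,0.09],[0,0,0]],[[0.188,0.0935,0.09],[0,0,0]]])

```text
clock: 22.38
position: [0.6433, -0.0971, 0.1166]
eef_rot: [-1.301, 1.055, -1.052]
contact_force: [-0.3, -1.0, -1.1]
gripper_width: 0.0494
```

send_rows(plan=[[[0,0,0],[0,0,0]],[[0,0,-0.02],[0,0,0]],[[0,0,-0.045],[0,0,0]],[[0,0,-0.06],[0,0,0]],[[0,0,-0.068],[0,0,0]],[[0,0,-0.072],[0,0,0]],[[0,0,-0.0735],[0,0,0]],[[0,0,-0.0745],[0,0,0]],[[0,0,-0.0745],[0,0,0]],[[0,0,-0.0745],[0,0,0]]])

```text
clock: 23.62
position: [0.6434, -0.0981, 0.0434]
eef_rot: [-1.3, 1.054, -1.055]
contact_force: [0.1, 0.5, -0.0]
gripper_width: 0.0495
```

send_rows(plan=[[[0,0,-0.0005],[0,0,0]],[[0,0,-0.001],[0,0,0]],[[0,0,-0.001],[0,0,0]]])

```text
clock: 24.0
position: [0.6434, -0.0981, 0.0427]
eef_rot: [-1.3, 1.054, -1.055]
contact_force: [-1.8, 0.4, 3.8]
gripper_width: 0.0495
```

send_rows(plan=[[[0,0,0],[0,0,0]],[[0,0,0],[0,0,0]],[[0,0,0],[0,0,0]],[[0,0,0],[0,0,0]],[[0,0,0],[0,0,0]],[[0,0,0],[0,0,0]],[[0,0,0.02],[0,0,0]],[[0,0,0.06],[0,0,0]],[[0,0,0.11],[0,0,0]],[[0,0,0.15],[0,0,0]],[[0,0,0.18],[0,0,0]],[[0,0,0.18],[0,0,0]]], hand=0)

```text
clock: 25.5
position: [0.6452, -0.0978, 0.2269]
eef_rot: [-1.297, 1.048, -1.059]
contact_force: [-0.5, 0.2, -0.0]
gripper_width: 0.0873
```

send_rows(plan=[[[-0.012,0.016,0],[0,0,0]],[[-0.04,0.055,0],[0,0,0]],[[-0.07,0.096,0],[0,0,0]],[[-0.1,0.137,0],[0,0,0]],[[-0.13,0.178,0],[0,0,0]],[[-0.16,0.219,0],[0,0,0]],[[-0.19,0.26,0],[0,0,0]],[[-0.22,0.301,0],[0,0,0]],[[-0.25,0.342,0],[0,0,0]],[[-0.272,0.372,0],[0,0,0]],[[-0.28,0.383,0],[0,0,0]],[[-0.283,0.387,0],[0,0,0]]])

```text
clock: 27.0
position: [0.3603, 0.2886, 0.2219]
eef_rot: [-1.301, 1.054, -1.055]
contact_force: [1.0, 0.5, -0.4]
gripper_width: 0.0869
```

send_rows(plan=[[[0,0,0],[0,0,0]],[[0,0,0],[0,0,0]],[[0,0,0],[0,0,0]]])

```text
clock: 27.38
position: [0.3608, 0.2881, 0.222]
eef_rot: [-1.3, 1.056, -1.056]
contact_force: [0.1, 0.0, 0.2]
gripper_width: 0.0869
```

```bash
python3 -c "
from h import *
look(n='w5')"
```

```text
tcp [0.3608 0.2881 0.222 ] yaw 11.8 tilt [-0.  0. -1.] t 27.4 F [0.1 0.  0.2] w 0.0869 j [ 0.32 -0.09 -0.98  1.87 -0.07  1.32 -0.44]
plug_a 0.63 [282 185  46  54] top 0.042 mid [0.3599 0.2894] [0.3596 0.2895] 0.0248
```

View pics/w5.png

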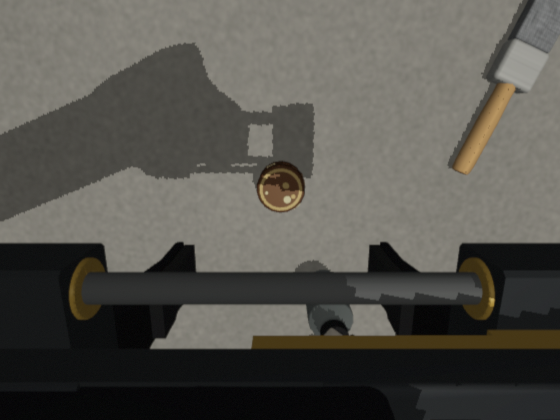

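A is centred at (281,187), and the mist bottle near (330,310) is well clear of the body's narrow side. Next I pick A.

send_rows(plan=[[[-0.001,0.0013,-0.04],[0,0,0]],[[-0.001,0.0013,-0.08],[0,0,0]],[[-0.001,0.0013,-0.12],[0,0,0]],[[-0.001,0.0013,-0.16],[0,0,0]],[[-0.001,0.0013,-0.19],[0,0,0]],[[-0.001,0.0013,-0.204],[0,0,0]],[[-0.001,0.0013,-0.21],[0,0,0]],[[-0.001,0.0013,-0.21],[0,0,0]],[[-0.001,0.0013,-0.21],[0,0,0]]])

```text
clock: 28.6
position: [0.3601, 0.2907, 0.0131]
eef_rot: [-1.299, 1.053, -1.055]
contact_force: [-0.7, 0.8, 0.2]
gripper_width: 0.0872
```

send_rows(plan=[[[0,0,0],[0,0,0]],[[0,0,0],[0,0,0]],[[0,0,0],[0,0,0]],[[0,0,0],[0,0,0]],[[0,0,0],[0,0,0]],[[0,0,0],[0,0,0]],[[0,0,0],[0,0,0]],[[0,0,0],[0,0,0]]], hand=1)

```text
clock: 29.6
position: [0.3593, 0.2902, 0.0121]
eef_rot: [-1.3, 1.054, -1.055]
contact_force: [-0.5, 0.9, 1.6]
gripper_width: 0.0495
```

send_rows(plan=[[[0,0,0.01],[0,0,0]],[[0,0,0.03],[0,0,0]],[[0,0,0.06],[0,0,0]],[[0,0,0.1],[0,0,0]],[[0,0,0.14],[0,0,0]],[[0,0,0.18],[0,0,0]],[[0,0,0.205],[0,0,0]],[[0,0,0.21],[0,0,0]],[[0.01,-0.016,0.21],[0,0,0]],[[0.03,-0.047,0.21],[0,0,0]],[[0.053,-0.083,0.21],[0,0,0]],[[0.076,-0.12,0.21],[0,0,0]]])

```text
clock: 31.1
position: [0.4351, 0.1692, 0.221]
eef_rot: [-1.302, 1.055, -1.053]
contact_force: [1.3, 0.8, -0.5]
gripper_width: 0.0495
```

send_rows(plan=[[[0.023,-0.036,0],[0,0,0]],[[0.046,-0.072,0],[0,0,0]],[[0.069,-0.108,0],[0,0,0]],[[0.092,-0.145,0],[0,0,0]],[[0.115,-0.181,0],[0,0,0]],[[0.138,-0.217,0],[0,0,0]],[[0.161,-0.253,0],[0,0,0]],[[0.184,-0.29,0],[0,0,0]],[[0.205,-0.323,0],[0,0,0]],[[0.218,-0.344,0],[0,0,0]],[[0.225,-0.354,0],[0,0,0]],[[0.226,-0.356,0],[0,0,0]]])

```text
clock: 32.6
position: [0.661, -0.1855, 0.2209]
eef_rot: [-1.3, 1.056, -1.053]
contact_force: [-0.1, -0.0, -1.0]
gripper_width: 0.0494
```

send_rows(plan=[[[0,0,0],[0,0,0]],[[0,0,0],[0,0,0]],[[0,0,0],[0,0,0]]])

```text
clock: 32.98
position: [0.6611, -0.1851, 0.2225]
eef_rot: [-1.301, 1.053, -1.054]
contact_force: [0.0, -0.1, 0.2]
gripper_width: 0.0495
```

```bash
python3 -c "
from h import *
look('saucer_a',n='w6')"
```

```text
tcp [ 0.6611 -0.1851  0.2225] yaw 12.0 tilt [ 0. -0. -1.] t 33.0 F [ 0.  -0.1  0.2] w 0.0495 j [ 0.66  0.46 -0.6   1.33  0.26  1.43  0.28]
saucer_a 0.92 [282 100  77  86] top 0.019 mid [ 0.6428 -0.0997] [ 0.6428 -0.0998] 0.0404
saucer_a 0.81 [280 182  75  68] top 0.019 mid [ 0.6608 -0.1839] [ 0.6609 -0.186 ] 0.0406
saucer_a 0.59 [282  27  86  53] top 0.019 mid [ 0.6251 -0.0285] [ 0.6251 -0.0157] 0.04
```

View pics/w6.png

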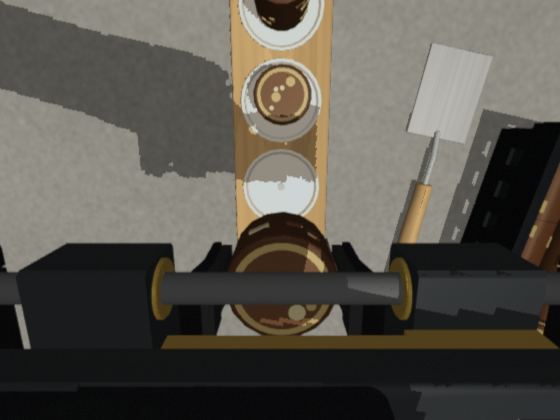

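A is over the last empty saucer (280,183), and B and C are in theirs. I'll lower A.

send_rows(plan=[[[0,-0.0005,-0.03],[0,0,0]],[[0,-0.0005,-0.07],[0,0,0]],[[0,-0.0005,-0.11],[0,0,0]],[[0,-0.0005,-0.145],[0,0,0]],[[0,-0.0005,-0.17],[0,0,0]],[[0,-0.0005,-0.184],[0,0,0]],[[0,-0.0005,-0.19],[0,0,0]],[[0,-0.0005,-0.193],[0,0,0]],[[0,-0.0005,-0.1945],[0,0,0]],[[0,-0.0005,-0.1945],[0,0,0]],[[0,-0.0005,-0.1945],[0,0,0]]])

```text
clock: 34.45
position: [0.6615, -0.1864, 0.0281]
eef_rot: [-1.3, 1.054, -1.055]
contact_force: [-0.6, -0.5, -1.6]
gripper_width: 0.0498
```

send_rows(plan=[[[0,0,-0.0005],[0,0,0]],[[0,0,-0.001],[0,0,0]],[[0,0,-0.001],[0,0,0]]])

```text
clock: 34.83
position: [0.6614, -0.1864, 0.0272]
eef_rot: [-1.3, 1.054, -1.055]
contact_force: [-1.7, 0.7, 4.1]
gripper_width: 0.0497
```

Contact shows as +4 N, so I'll release, rise, and back away to clear the view.

send_rows(plan=[[[0,0,0],[0,0,0]],[[0,0,0],[0,0,0]],[[0,0,0],[0,0,0]],[[0,0,0],[0,0,0]],[[0,0,0],[0,0,0]],[[0,0,0],[0,0,0]],[[0,0,0.02],[0,0,0]],[[0,0,0.06],[0,0,0]],[[0,0,0.11],[0,0,0]],[[0,0,0.16],[0,0,0]],[[0,0,0.2],[0,0,0]],[[0,0,0.2],[0,0,0]]], hand=0)

```text
clock: 36.33
position: [0.6637, -0.1862, 0.2331]
eef_rot: [-1.296, 1.047, -1.061]
contact_force: [1.1, 0.8, 0.4]
gripper_width: 0.0871
```

send_rows(plan=[[[-0.04,-0.02,0],[0,0,0]],[[-0.08,-0.05,0],[0,0,0]],[[-0.12,-0.09,0],[0,0,0]],[[-0.16,-0.13,0],[0,0,0]],[[-0.2,-0.17,0],[0,0,0]],[[-0.22,-0.2,0],[0,0,0]],[[-0.22,-0.2,0],[0,0,0]],[[-0.22,-0.2,0],[0,0,0]],[[-0.22,-0.2,0],[0,0,0]]])

```text
clock: 37.45
position: [0.4424, -0.3846, 0.2266]
eef_rot: [-1.301, 1.052, -1.052]
contact_force: [0.7, -0.3, 0.2]
gripper_width: 0.0873
```

Run:
```python
from h import *
for n in("scene","top"):
    p,d=bot.capture(n);C=cloud(n,d);cv2.imwrite(f"pics/{n}9.png",p[...,::-1])
    for l in("plug_a","spawn_jar"):
        for r in bot.silhouettes(n,l):
            Q=C[r["region"]&(d>0)]
            if len(Q)<20: continue
            zt=np.percentile(Q[:,2],97);t=Q[abs(Q[:,2]-zt)<.006]
            c,rad=cv2.minEnclosingCircle(t[:,:2].astype(np.float32))
            print(n,l,round(r["conf"],2),"top",round(zt,3),np.round(c,3),round(rad,3))
```

```text
scene plug_a 0.87 top 0.101 [ 0.627 -0.014] 0.024
scene plug_a 0.86 top 0.079 [ 0.645 -0.098] 0.025
scene plug_a 0.84 top 0.122 [0.61  0.072] 0.026
scene plug_a 0.73 top 0.057 [ 0.664 -0.186] 0.026
scene spawn_jar 0.73 top 0.086 [0.472 0.074] 0.028
top plug_a 0.98 top 0.059 [ 0.661 -0.186] 0.025
top plug_a 0.84 top 0.103 [ 0.623 -0.012] 0.024
top plug_a 0.79 top 0.081 [ 0.642 -0.096] 0.025
top plug_a 0.59 top 0.125 [0.606 0.074] 0.025
top spawn_jar 0.6 top 0.09 [0.468 0.076] 0.027
```

View pics/scene9.png

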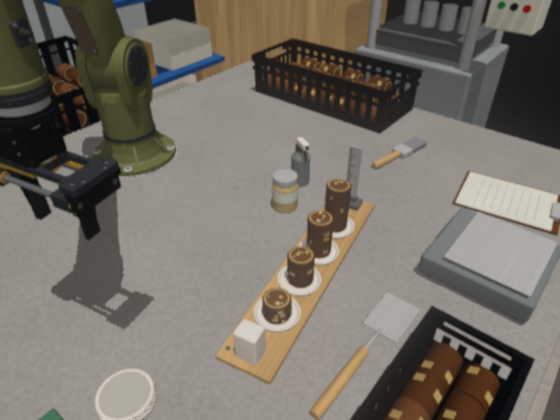

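The picture shows all four plugs upright in their saucers, tallest by the rule (338,205) down to the shortest (277,305). The jar has not moved.

```bash
python3 -c "
from cell import bot
print(bot.close_job())"
```

```text
the job is handed in; nothing more can be done
None
```

All four plugs now stand upright, one in each saucer. In order from the rule end, they are the 106, 84, 62 and 40 mm plugs. I handed the job in at about 38 s of the 109 s allowed.

- **Placement:** In the final views from both fixed cameras, all four plugs are within about 4 mm of their saucer centres. Their top heights match plugs standing flat on the saucer floors.
- **Spawn jar:** It measured within about 1 mm of its starting position in both views.
- **Forces and contact:** The highest reading I saw was about 4 N, when the last plug was set down. The gripper was open and well clear of everything when I handed in.

The two cameras differed by 2–4 mm in x and in top height from the start. That fits the stated calibration error, and no check failed.

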